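# Put a tube mixer in gear and bring an empty socket to the pointer

### The job

The tube mixer on the bench is out of gear: ease the black gear knob down its spindle, rocking the spindle by the knob and never forcing the teeth, until they mesh and the knob is fully home. Then turn the carousel by the knob until one of its two empty sockets (either one) stands right at the steel pointer, leave it in gear and let go. Do not touch the carousel or its tubes, and leave the other things on the bench where they are.

Things in the scene. Friction and masses are not known exactly. Their poses are not given: they have to be found in the camera images.
- mixer: Bench tube mixer, fixed to the bench: white base 240 x 240 mm, 45 mm high. Origin on the bench under the centre of the base, which is also the vertical axis of spindle, gear knob and carousel. Its x axis points horizontally from that axis to the steel pointer; z up.
- pointer (a point): Inner tip of the fixed steel pointer (a pin with an arrow head, 91 mm high) on one edge of the base, 96 mm from the spindle axis, 88 mm above the bench.
- gear_knob: Round black fluted knob, 40 mm in diameter, 36 mm tall, on top of the vertical spindle; origin at its middle on the axis, z up, 150 mm above the bench when right up, 137 mm when home. It turns with the spindle, freely and without limit, and slides down it. Below it, on the same piece: a stem and a 68 mm disc (upper face 34 mm below the origin) with 6 dog teeth. Its x axis does not tell where teeth mesh.
- gear_slide (a joint): How far the gear knob is pushed down, m: 0 right up (out of gear), 0.005 when its teeth rest tip on tip on the carousel's, 0.013 fully home (in gear). Starts at 0 to 0.003 with teeth not in line. The teeth enter only within about 5 degrees either side of each of 6 positions, 60 degrees apart. Free sliding takes 2 to 6 N; it stays where left. Over 40 N on the teeth damages them: let them meet at 10 mm/s or less.
- carousel: Aluminium carousel, 184 mm in diameter, turning on the same vertical axis; origin on the bench on that axis, z up, its two empty sockets at its +x and -x. 12 sockets on a circle of 72 mm radius, 10 with short capped glass tubes (cap tops 98 mm above the bench), 2 opposite ones empty. In its middle a steel hub, 68 mm wide, with 6 dog teeth standing up, tips 94 mm above the bench.
- carousel_turn (a joint): Turn of the carousel, rad, anticlockwise from above, 0 at the start. No limits; it turns stiffly (about 0.3 N m) and stays where it is left. When in gear it follows the knob after up to about 10 degrees of free play.
- socket_a (a point): Mouth of one empty socket, 72 mm from the carousel's axis on its +x, 66 mm above the bench.
- socket_b (a point): Mouth of the other empty socket, opposite, 72 mm from the axis on the carousel's -x, 66 mm above the bench.
- reagent_jar: Bystander: loose white capped jar, 52 mm in diameter, 85 mm tall; origin under its centre.
- beaker: Bystander: loose small glass beaker, 52 mm in diameter, 65 mm tall; origin under its centre.
- tube_rack: Bystander: loose black tube rack block with 8 holes, 110 x 60 x 35 mm, empty; origin under its centre.

How it is judged:
By the outcome, as a careful person would: the job done as asked, in the order asked, and still so for the second after the job is handed in, with the robot touching nothing.
It also fails if it takes over 51 s, if anything falls off the work surface, if the arm or the gripper's body presses on something with over 40 N, if the wrist force passes 120 N, or if a joint passes its speed limit or range.

### The arm

A 7-joint arm with a two-finger parallel gripper is mounted at the origin on the work surface. World frame = base frame: x ahead of the robot, y to its left, z up, the work surface at z = 0. Lengths are in m, angles in rad, forces in N, time in s.
With the tool pointing down it reaches from about 0.4 to 0.875 m from the base axis. Payload 6.5 kg.
Tool frame: the origin (TCP) lies midway between the tips of the shut fingers; the grasp point (between the pads) lies 19 mm behind it (grasp_offset is the distance from the TCP to the grasp point, in m); z points along the fingers, y is the line along which they close (so a half turn about z gives the same grasp; the last joint's range is limited). The gripper opens to 88 mm and grips with 3 to 60 N. Pads are 18 mm wide; open, the fingers measure 123 mm over their backs; the gripper's body (75 mm by 187 mm) begins 45 mm behind the grasp point.
Start: joints at [-1.4, 0.536, -0.004, 1.538, 0.003, 1.067, -0.071], TCP at [0.152, 0.632, 0.239] pointing down, gripper open.
Joint ranges: [-2.7, 2.7], [-0.37, 2.16], [-1.27, 1.26], [0.24, 2.4], [-1.31, 4.45], [0.19, 1.91], [-2.76, 2.76]. Speed limits (rad/s): [2.39, 2.39, 3.14, 3.14, 3.14, 3.14, 3.14].

### API

Orientations are given as a unit quaternion [x, y, z, w].
In Python, from plant import get_obs, snapshot, hand_in, grasp_offset gives the robot as it stands.
- The arm moves only by the tool servo_tool, never from a script. Its argument "increments" is a list of rows, each an object with "angular": the turn, a rotation vector about the tool's x, y, z in units of 6 degrees (1.0 is 6 degrees), a list of three; "offset": the shift along the tool's x, y, z in mm, a list of three; "claw": the finger opening in mm, from 0 to 88.1. In form: [{"angular": [ax, ay, az], "offset": [dx, dy, dz], "claw": claw}, ...]. A call has 1 to 8 rows; each row is the pose to reach, as a shift and turn from the pose commanded when the call began, along the tool's axes at that moment; what a row does not reach only later rows make up. A row lasts 1/8 s, in which the tool goes at most 62.5 mm and 10.7 degrees, less where a joint would pass 70% of its speed; a pose out of reach is approached as far as the arm can. A call with a gripper value outside its range is refused whole. The fingers move at their own pace and stop on an object; "grip_force" is the grip in N (left out, the last holds). Time passes only in rows, so rows that repeat a pose let the fingers close. It gives the time, the measured TCP pose, the force, the opening and the grip force at its end, in the units of the state.
- get_obs(): the state, without advancing time (a new reading comes with each control period).
- snapshot(name): name is "scene" or "top" or "wrist"; returns a dict with "frame" (480x640x3 uint8, red, green, blue), "intrinsics" (3x3 intrinsics, pixels), "rvec" (rotation vector, rad) and "tvec" (3), from world to camera coordinates, as OpenCV has them; the wrist camera has in their place "mount" (4x4, takes a point from camera to tool coordinates, whose origin is the TCP and whose axes are the flange's). Camera axes: x right, y down, z forward; pixel columns grow to the right and rows downward; lengths in m; the calibration is good to about 2 mm. A picture is of the moment at which its call begins: read the wrist's pose just before it. There is no depth.
- hand_in(): hands the job in; it is judged then, once.
The state is a dict: "time": time; "joints": joint angles; "joint_vel": joint speeds; "joint_torque": joint torques, N m; "tool_pos": TCP position; "tcp_rot": TCP orientation; "contact_force": force on the tool from outside, world axes, zero at the start; "wrist_torque": the same for the moment, N m; "finger_gap": opening from 0.0 (shut) to 1.0 (fully open); "finger_force": force on a finger pad.
Only numpy, scipy, OpenCV 4.12 (cv2) and the standard library are available. Lean on these libraries where they do the work, as an engineer would, in place of code of your own. Each camera call takes 0.05 s, during which the arm holds its last target. There are 200 camera calls.

## Working session

There is one attempt and no reset: what is moved stays moved. The work goes in short steps, Python scripts to look and compute and a tool call to move; the robot and the scene stay as the last step left them, time stands still between calls to the robot, and variables do not carry over. Pictures are saved under pics/ and viewed, at most 10 in all, crops included, and the job is handed in when it is done.

Besides the shell and the picture viewer there is one more tool, called after "Emit:" as name([rows], argument=value, ...), one row to a line, values as JSON. servo_tool: Moves the arm, as the interface text tells. Its arguments: {"type":"object","properties":{"increments":{"type":"array","items":{"type":"object","properties":{"angular":{"type":"array","items":{"type":"number"}},"offset":{"type":"array","items":{"type":"number"}},"claw":{"type":"number"}}}},"grip_force":{"type":"number"}},"required":["increments"]}

```bash
mkdir -p pics
python3 - <<'E'
from plant import *
import cv2
o=get_obs();print({k:o[k] for k in('time','tool_pos','tcp_rot','contact_force','finger_gap')},grasp_offset)
for n in('scene','top'):
    s=snapshot(n);cv2.imwrite(f'pics/{n}0.png',s['frame'][:,:,::-1])
    print(n,s['intrinsics'],s['rvec'],s['tvec'])
E
```

```text
{'time': 0.0, 'tool_pos': array([0.15237016, 0.63126987, 0.23785894]), 'tcp_rot': array([ 1.18103731e-01,  9.93000903e-01, -8.45558810e-04, -3.13219068e-05]), 'contact_force': array([-0.56245656,  0.47643134, -0.09983736]), 'finger_gap': 0.9962049410791542} 0.0187
scene [[467.57437326   0.         325.08462938]
 [  0.         467.57437326 234.48804381]
 [  0.           0.           1.        ]] [ 0.85535575  2.35967121 -1.29854588] [ 0.43715004 -0.1641188   1.3485586 ]
top [[478.67798356   0.         309.30203614]
 [  0.         478.67798356 245.70055915]
 [  0.           0.           1.        ]] [ 2.11767816 -2.13964357  0.20878054] [0.08045761 0.63628434 0.87111476]
```

View pics/top0.png

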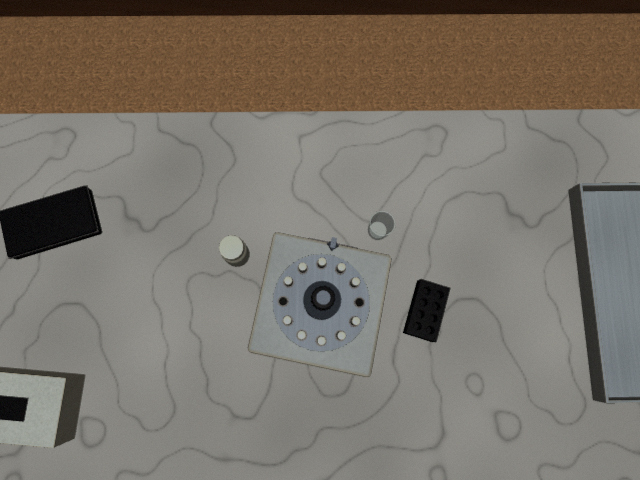

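View pics/scene0.png

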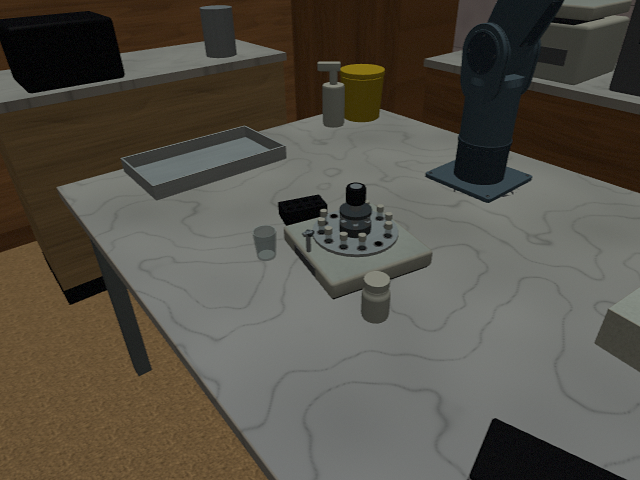

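The top view shows the knob at about (322,298), the pointer head at (333,243), and the empty sockets at (283,301) and (359,302). The jar is at (233,248), the beaker at (379,228) and the rack at (427,310). Next I'll refine these on a crop.

```bash
cat > h.py <<'E'
import numpy as np,cv2
from plant import *
from scipy.spatial.transform import Rotation as R
def cam(s):
    return s['intrinsics'],cv2.Rodrigues(np.array(s['rvec'],float))[0],np.array(s['tvec'],float).ravel()
def wcam(s,o):
    "wrist camera: world-to-camera from mount and tool pose"
    T=np.eye(4);T[:3,:3]=R.from_quat(o['tcp_rot']).as_matrix();T[:3,3]=o['tool_pos']
    M=np.linalg.inv(T@np.array(s['mount']));return s['intrinsics'],M[:3,:3],M[:3,3]
def back(c,uv,z):
    K,Rm,t=c;uv=np.atleast_2d(np.array(uv,float))
    d=np.c_[uv,np.ones(len(uv))]@np.linalg.inv(K).T@Rm;C=-Rm.T@t
    return C+d*((z-C[2])/d[:,2])[:,None]
def proj(c,P):
    K,Rm,t=c;p=(np.atleast_2d(P)@Rm.T+t)@K.T;return p[:,:2]/p[:,2:]
E
python3 - <<'E'
from h import *
s=snapshot('top');c=cam(s);f=s['frame']
print('cam',-c[1].T@c[2])
cr=cv2.resize(f[225:385,235:405],None,fx=3.75,fy=3.75,interpolation=cv2.INTER_CUBIC)
cv2.imwrite('pics/topcrop.png',cr[:,:,::-1])
for n,p,z in(('knobtop',(323,297),.167),('pointer',(333,245),.088),('sa',(283,301),.066),('sb',(359.5,302),.066),('jar',(232,246),.085),('beaker',(378,230),.065),('rack',(428,308),.035)):print(n,back(c,p,z).round(4))
cor=back(c,[(275,233),(392,256),(369,377),(248,351)],.045);print(cor.round(4),cor.mean(0))
E
```

```text
cam [0.46561018 0.08410003 0.97278284]
knobtop [[0.5289 0.0531 0.167 ]]
pointer [[0.6325 0.0296 0.088 ]]
sa [[0.5301 0.1247 0.066 ]]
sb [[ 0.5267 -0.0196  0.066 ]]
jar [[0.633  0.2198 0.085 ]]
beaker [[ 0.6657 -0.06    0.065 ]]
rack [[ 0.5157 -0.1565  0.035 ]]
[[ 0.6659  0.1414  0.045 ]
 [ 0.6175 -0.0887  0.045 ]
 [ 0.3878 -0.0356  0.045 ]
 [ 0.4381  0.192   0.045 ]] [0.52733233 0.05226665 0.045     ]
```

View pics/topcrop.png

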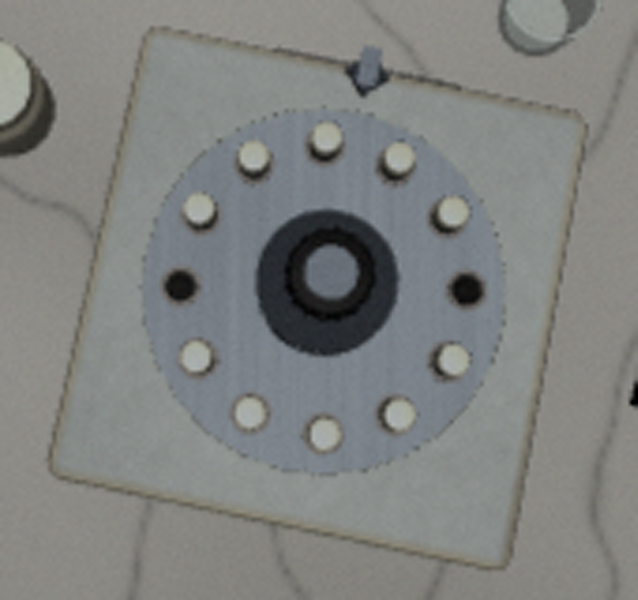

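Emit:
servo_tool([
  {"angular":[0,0,11],"offset":[-250,-237,0],"claw":88},
  {"angular":[0,0,11],"offset":[-250,-237,0],"claw":88},
  {"angular":[0,0,11],"offset":[-250,-237,0],"claw":88},
  {"angular":[0,0,22.7],"offset":[-501,-474,0],"claw":88},
  {"angular":[0,0,22.7],"offset":[-501,-474,0],"claw":88},
  {"angular":[0,0,22.7],"offset":[-501,-474,0],"claw":88},
  {"angular":[0,0,22.7],"offset":[-501,-474,0],"claw":88},
  {"angular":[0,0,22.7],"offset":[-501,-474,0],"claw":88},
])

```text
time: 1.15
tool_pos: [0.4256, 0.2109, 0.2389]
tcp_rot: [0.765, 0.644, 0.0, -0.0]
contact_force: [0.9, -0.4, -0.3]
finger_gap: 0.995
finger_force: 0.0
```

```bash
cat > st.py <<'E'
from h import *
o=get_obs();M=R.from_quat(o['tcp_rot']).as_matrix()
print(round(o['time'],2),'pos',o['tool_pos'].round(4),'yawy',np.degrees(np.arctan2(M[1,1],M[0,1])).round(2),'z',M[:,2].round(4),'j',np.round(o['joints'],3))
print('F',np.round(o['contact_force'],2),'T',np.round(o['wrist_torque'],2),'gap',round(o['finger_gap'],3),'ff',o['finger_force'])
d=np.array([.5287,.0525,.131])-o['tool_pos'];print('to knob tool-mm',(M.T@d*1000).round(1))
E
python3 st.py
```

```text
1.15 pos [0.4256 0.2109 0.2389] yawy -9.85 z [ 3.e-04  6.e-04 -1.e+00] j [-0.955  0.25   0.47   2.009 -0.142  0.913 -0.582]
F [ 0.85 -0.41 -0.29] T [-0.05 -0.    0.03] gap 0.995 ff 0.0
to knob tool-mm [-138.5  128.6  107.8]
```

Emit:
servo_tool([
  {"angular":[0,0,8.3],"offset":[-137,129,0],"claw":80},
  {"angular":[0,0,8.3],"offset":[-137,129,0],"claw":80},
  {"angular":[0,0,8.3],"offset":[-137,129,0],"claw":80},
  {"angular":[0,0,8.3],"offset":[-137,129,0],"claw":80},
  {"angular":[0,0,8.3],"offset":[-137,129,0],"claw":80},
  {"angular":[0,0,8.3],"offset":[-137,129,0],"claw":80},
])

```text
time: 1.9
tool_pos: [0.5293, 0.0561, 0.2384]
tcp_rot: [0.964, 0.265, -0.0, 0.0]
contact_force: [-1.4, 0.3, 0.1]
finger_gap: 0.907
finger_force: 0.0
```

```bash
python3 st.py
python3 - <<'E'
from h import *
o=get_obs();s=snapshot('wrist');c=wcam(s,o);f=s['frame'].copy()
print(-c[1].T@c[2], proj(c,[[.5287,.0525,.167],[.5287,.0525,.116]]))
cv2.imwrite('pics/w1.png',f[:,:,::-1])
E
```

```text
1.9 pos [0.5293 0.0561 0.2384] yawy -59.25 z [-6.e-04 -5.e-04 -1.e+00] j [-0.746  0.402  0.713  1.882 -0.315  0.973 -0.926]
F [-1.43  0.26  0.07] T [-0.07  0.15  0.01] gap 0.907 ff 0.0
to knob tool-mm [ -2.3   2.8 107.4]
[0.58968484 0.09289152 0.38455516] [[318.37693429 258.35648376]
 [317.18505047 233.30375792]]
```

View pics/w1.png

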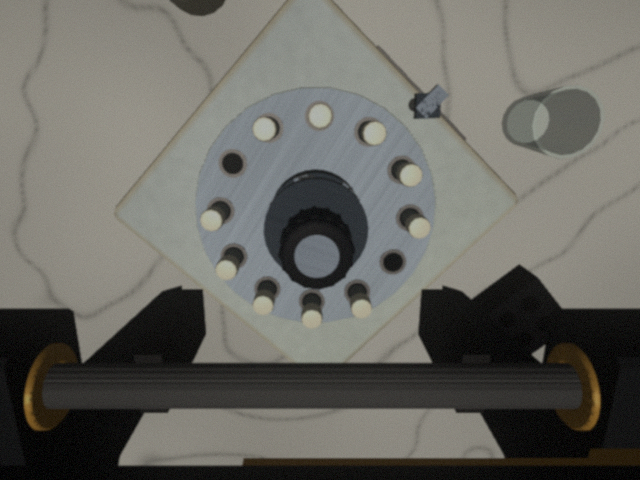

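The wrist view has the knob top at (317,257), within 1.5 px of the prediction. The empty sockets are at (232,163) and (393,262), and the pointer tip is near (411,104). I'll measure the angles from here.

```bash
python3 - <<'E'
from h import *
o=get_obs();s=snapshot('wrist');c=wcam(s,o)
f=s['frame'];a=back(c,[(232,163)],.066)[0];b=back(c,[(393,262)],.066)[0];p=back(c,[(411,104)],.088)[0]
k=back(c,(317,257),.167)[0]
print(a,b,p,'knob',k,'mid',(a+b)/2);A=(a+b)/2
an=lambda v:np.degrees(np.arctan2(v[1],v[0]))
print('sep',np.linalg.norm(a-b),'a',an(a-A),'b',an(b-A),'ptr',an(p-A),np.linalg.norm((p-A)[:2]))
g=cv2.cvtColor(f,cv2.COLOR_RGB2GRAY)
print(back(c,[(336,0),(518,196),(115,211)],.045))
E
python3 st.py|tail -1
```

```text
[0.53124389 0.12665203 0.066     ] [ 0.52783014 -0.01791412  0.066     ] [0.62996602 0.04085173 0.088     ] knob [0.52897496 0.05373775 0.167     ] mid [0.52953702 0.05436895 0.066     ]
sep 0.14460645420932836 a 88.64728348573009 b -91.35271651427 ptr -7.665649748581787 0.10133459558150053
[[ 0.66693157  0.1191131   0.045     ]
 [ 0.62150113 -0.0801905   0.045     ]
 [ 0.44493888  0.19212297  0.045     ]]
to knob tool-mm [ -2.5   3.  107.6]
```

Emit:
servo_tool([
  {"angular":[0,0,0],"offset":[-1,1,30],"claw":80},
  {"angular":[0,0,0],"offset":[-1,1,60],"claw":75},
  {"angular":[0,0,0],"offset":[-1,1,80],"claw":75},
  {"angular":[0,0,0],"offset":[-1,1,80],"claw":75},
  {"angular":[0,0,0],"offset":[-1,1,80],"claw":75},
])

```text
time: 2.62
tool_pos: [0.5297, 0.0548, 0.1596]
tcp_rot: [0.964, 0.265, 0.001, 0.0]
contact_force: [-0.3, 0.2, -0.1]
finger_gap: 0.85
finger_force: 0.0
```

```bash
python3 st.py
```

```text
2.62 pos [0.5297 0.0548 0.1596] yawy -59.26 z [ 1.2e-03  3.0e-04 -1.0e+00] j [-0.677  0.515  0.641  1.945 -0.417  0.814 -0.841]
F [-0.31  0.2  -0.12] T [-0.04  0.13  0.06] gap 0.85 ff 0.0
to knob tool-mm [-2.1  1.5 28.6]
```

Emit:
servo_tool([
  {"angular":[0,0,0],"offset":[-1.5,1,12],"claw":65},
  {"angular":[0,0,0],"offset":[-1.5,1,24],"claw":60},
  {"angular":[0,0,0],"offset":[-1.5,1,28],"claw":50},
  {"angular":[0,0,0],"offset":[-1.5,1,28],"claw":44},
  {"angular":[0,0,0],"offset":[-1.5,1,28],"claw":44},
])

```text
time: 3.25
tool_pos: [0.5286, 0.0531, 0.1309]
tcp_rot: [0.964, 0.265, 0.0, 0.0]
contact_force: [0.2, -0.5, 0.0]
finger_gap: 0.501
finger_force: 0.0
```

```bash
python3 st.py
```

```text
3.25 pos [0.5286 0.0531 0.1309] yawy -59.31 z [ 4.e-04 -0.e+00 -1.e+00] j [-0.648  0.557  0.608  1.964 -0.455  0.758 -0.808]
F [ 0.23 -0.5   0.03] T [-0.01  0.19  0.03] gap 0.501 ff 0.0
to knob tool-mm [-0.2  0.6 -0.1]
```

Emit:
servo_tool([
  {"offset":[0,0,0],"angular":[0,0,0],"claw":36},
  {"offset":[0,0,0],"angular":[0,0,0],"claw":34},
  {"offset":[0,0,0],"angular":[0,0,0],"claw":34},
  {"offset":[0,0,0],"angular":[0,0,0],"claw":34},
], grip_force=10)

```text
time: 3.75
tool_pos: [0.5288, 0.053, 0.131]
tcp_rot: [0.964, 0.265, 0.0, 0.0]
contact_force: [0.7, -1.2, 0.5]
finger_gap: 0.448
finger_force: 10.0
```

```bash
python3 st.py
```

```text
3.75 pos [0.5288 0.053  0.131 ] yawy -59.32 z [ 9.e-04 -2.e-04 -1.e+00] j [-0.648  0.557  0.608  1.964 -0.455  0.758 -0.808]
F [ 0.71 -1.23  0.47] T [-0.41 -0.14  0.01] gap 0.448 ff 10.000056163407862
to knob tool-mm [-0.3  0.4 -0. ]
```

Emit:
servo_tool([
  {"offset":[0,0,0],"angular":[0,0,0],"claw":30},
  {"offset":[0,0,0.4],"angular":[0,0,0],"claw":30},
  {"offset":[0,0,0.8],"angular":[0,0,0],"claw":30},
  {"offset":[0,0,1.2],"angular":[0,0,0],"claw":30},
  {"offset":[0,0,1.6],"angular":[0,0,0],"claw":30},
  {"offset":[0,0,2],"angular":[0,0,0],"claw":30},
  {"offset":[0,0,2],"angular":[0,0,0],"claw":30},
], grip_force=40)

```text
time: 4.62
tool_pos: [0.5287, 0.053, 0.1288]
tcp_rot: [0.964, 0.265, 0.0, 0.0]
contact_force: [3.0, -2.9, 0.9]
finger_gap: 0.443
finger_force: 40.0
```

```bash
python3 st.py
```

```text
4.62 pos [0.5287 0.053  0.1288] yawy -59.32 z [ 7.e-04 -3.e-04 -1.e+00] j [-0.646  0.56   0.606  1.965 -0.458  0.754 -0.806]
F [ 2.99 -2.87  0.88] T [-0.8  -0.63  0.  ] gap 0.443 ff 40.00019492581487
to knob tool-mm [-0.2  0.4 -2.2]
```

Emit:
servo_tool([
  {"offset":[0,0,0.4],"angular":[0,0,0],"claw":30},
  {"offset":[0,0,0.8],"angular":[0,0,0],"claw":30},
  {"offset":[0,0,1.2],"angular":[0,0,0],"claw":30},
])

```text
time: 5.0
tool_pos: [0.5287, 0.053, 0.1277]
tcp_rot: [0.964, 0.265, 0.0, 0.0]
contact_force: [4.1, -3.7, 1.8]
finger_gap: 0.445
finger_force: 40.0
```

Emit:
servo_tool([
  {"offset":[0,0,0.4],"angular":[0,0,0],"claw":30},
  {"offset":[0,0,0.8],"angular":[0,0,0],"claw":30},
])

```text
time: 5.25
tool_pos: [0.5287, 0.053, 0.1268]
tcp_rot: [0.964, 0.265, 0.0, 0.0]
contact_force: [3.1, -3.0, 2.2]
finger_gap: 0.442
finger_force: 40.0
```

Emit:
servo_tool([
  {"offset":[0,0,0.4],"angular":[0,0,0],"claw":30},
  {"offset":[0,0,0.8],"angular":[0,0,0],"claw":30},
])

```text
time: 5.5
tool_pos: [0.5287, 0.0529, 0.1264]
tcp_rot: [0.964, 0.265, 0.0, 0.0]
contact_force: [1.4, -3.8, 8.7]
finger_gap: 0.441
finger_force: 40.0
```

Emit:
servo_tool([
  {"offset":[0,0,0.4],"angular":[0,0,0],"claw":30},
  {"offset":[0,0,0.8],"angular":[0,0,0],"claw":30},
])

```text
time: 5.75
tool_pos: [0.5288, 0.0529, 0.1263]
tcp_rot: [0.964, 0.264, 0.0, -0.0]
contact_force: [-1.6, -3.0, 18.9]
finger_gap: 0.445
finger_force: 40.0
```

Emit:
servo_tool([
  {"offset":[0,0,-0.4],"angular":[0,0,0],"claw":30},
  {"offset":[0,0,-0.4],"angular":[0,0,-0.4],"claw":30},
  {"offset":[0,0,-0.4],"angular":[0,0,-0.8],"claw":30},
  {"offset":[0,0,-0.4],"angular":[0,0,-1.2],"claw":30},
])

```text
time: 6.25
tool_pos: [0.5288, 0.0529, 0.1264]
tcp_rot: [0.946, 0.325, 0.001, -0.0]
contact_force: [1.2, -4.5, 10.5]
finger_gap: 0.44
finger_force: 40.0
```

Emit:
servo_tool([
  {"offset":[0,0,0],"angular":[0,0,-0.4],"claw":30},
  {"offset":[0,0,0],"angular":[0,0,-0.8],"claw":30},
  {"offset":[0,0,0],"angular":[0,0,-1.2],"claw":30},
])

```text
time: 6.62
tool_pos: [0.5288, 0.0528, 0.1263]
tcp_rot: [0.924, 0.384, 0.001, 0.0]
contact_force: [1.6, -4.1, 10.5]
finger_gap: 0.444
finger_force: 40.0
```

```bash
python3 st.py
```

```text
6.62 pos [0.5288 0.0528 0.1263] yawy -44.89 z [ 1.e-03  4.e-04 -1.e+00] j [-0.595  0.548  0.536  1.963 -0.408  0.737 -0.6  ]
F [ 1.56 -4.11 10.51] T [-0.85 -0.12 -0.21] gap 0.444 ff 40.000111777335405
to knob tool-mm [-0.3  0.1 -4.7]
```

Emit:
servo_tool([
  {"offset":[0,0,0],"angular":[0,0,-0.4],"claw":30},
  {"offset":[0,0,0],"angular":[0,0,-0.8],"claw":30},
  {"offset":[0,0,0],"angular":[0,0,-1.2],"claw":30},
])

```text
time: 7.0
tool_pos: [0.5289, 0.0528, 0.1264]
tcp_rot: [0.898, 0.441, 0.001, 0.0]
contact_force: [2.0, -3.6, 8.7]
finger_gap: 0.443
finger_force: 40.0
```

Emit:
servo_tool([
  {"offset":[0,0,0],"angular":[0,0,-0.4],"claw":30},
  {"offset":[0,0,0],"angular":[0,0,-0.8],"claw":30},
  {"offset":[0,0,0],"angular":[0,0,-1.2],"claw":30},
])

```text
time: 7.38
tool_pos: [0.5289, 0.0528, 0.1261]
tcp_rot: [0.868, 0.497, 0.0, 0.0]
contact_force: [3.6, -3.7, 4.5]
finger_gap: 0.445
finger_force: 40.0
```

Emit:
servo_tool([
  {"offset":[0,0,0],"angular":[0,0,-0.4],"claw":30},
  {"offset":[0,0,0],"angular":[0,0,-0.8],"claw":30},
  {"offset":[0,0,0],"angular":[0,0,-1.2],"claw":30},
])

```text
time: 7.75
tool_pos: [0.529, 0.0527, 0.1258]
tcp_rot: [0.835, 0.55, 0.0, 0.001]
contact_force: [4.5, -4.1, 2.4]
finger_gap: 0.442
finger_force: 40.0
```

```bash
python3 st.py
```

```text
7.75 pos [0.529  0.0527 0.1258] yawy -23.25 z [ 1.3e-03 -4.0e-04 -1.0e+00] j [-0.522  0.529  0.437  1.959 -0.328  0.722 -0.294]
F [ 4.5  -4.05  2.38] T [-0.86 -0.72 -0.02] gap 0.442 ff 40.00082474201918
to knob tool-mm [-0.3 -0.1 -5.2]
```

The force fell and the knob dropped, so the teeth look to be in line. I'll ease it down.

Emit:
servo_tool([
  {"offset":[0,0,0.5],"angular":[0,0,0],"claw":30},
  {"offset":[0,0,1.0],"angular":[0,0,0],"claw":30},
  {"offset":[0,0,1.3],"angular":[0,0,0],"claw":30},
])

```text
time: 8.12
tool_pos: [0.529, 0.0528, 0.1245]
tcp_rot: [0.835, 0.55, 0.0, 0.001]
contact_force: [4.4, -3.9, 2.4]
finger_gap: 0.443
finger_force: 40.0
```

```bash
python3 st.py
```

```text
8.12 pos [0.529  0.0528 0.1245] yawy -23.32 z [ 1.3e-03 -4.0e-04 -1.0e+00] j [-0.521  0.531  0.436  1.96  -0.33   0.719 -0.294]
F [ 4.39 -3.9   2.36] T [-0.94 -0.68  0.04] gap 0.443 ff 40.00065788626671
to knob tool-mm [-0.3 -0.2 -6.5]
```

Emit:
servo_tool([
  {"offset":[0,0,0.7],"angular":[0,0,0],"claw":30},
  {"offset":[0,0,1.4],"angular":[0,0,0],"claw":30},
  {"offset":[0,0,2.0],"angular":[0,0,0],"claw":30},
])

```text
time: 8.5
tool_pos: [0.529, 0.0528, 0.1225]
tcp_rot: [0.835, 0.55, 0.0, 0.001]
contact_force: [4.3, -4.2, 2.9]
finger_gap: 0.444
finger_force: 40.0
```

Emit:
servo_tool([
  {"offset":[0,0,0.7],"angular":[0,0,0],"claw":30},
  {"offset":[0,0,1.4],"angular":[0,0,0],"claw":30},
  {"offset":[0,0,2.0],"angular":[0,0,0],"claw":30},
])

```text
time: 8.88
tool_pos: [0.529, 0.0528, 0.1205]
tcp_rot: [0.835, 0.55, 0.0, 0.001]
contact_force: [4.2, -5.1, 3.3]
finger_gap: 0.441
finger_force: 40.0
```

Emit:
servo_tool([
  {"offset":[0,0,0.5],"angular":[0,0,0],"claw":30},
  {"offset":[0,0,1.0],"angular":[0,0,0],"claw":30},
  {"offset":[0,0,1.4],"angular":[0,0,0],"claw":30},
])

```text
time: 9.25
tool_pos: [0.529, 0.0527, 0.1191]
tcp_rot: [0.835, 0.55, 0.0, 0.001]
contact_force: [3.4, -3.4, 1.6]
finger_gap: 0.441
finger_force: 40.0
```

Emit:
servo_tool([
  {"offset":[0,0,0.4],"angular":[0,0,0],"claw":30},
  {"offset":[0,0,0.8],"angular":[0,0,0],"claw":30},
])

```text
time: 9.5
tool_pos: [0.529, 0.0528, 0.1183]
tcp_rot: [0.835, 0.55, 0.0, 0.0]
contact_force: [2.9, -4.2, 6.4]
finger_gap: 0.441
finger_force: 40.0
```

Emit:
servo_tool([
  {"offset":[0,0,0.4],"angular":[0,0,0],"claw":30},
  {"offset":[0,0,0.7],"angular":[0,0,0],"claw":30},
  {"offset":[0,0,0.7],"angular":[0,0,0],"claw":30},
])

```text
time: 9.88
tool_pos: [0.529, 0.0528, 0.1183]
tcp_rot: [0.835, 0.55, 0.001, 0.0]
contact_force: [1.2, -4.3, 9.9]
finger_gap: 0.441
finger_force: 40.0
```

```bash
python3 st.py
```

```text
9.88 pos [0.529  0.0528 0.1183] yawy -23.33 z [ 1.3e-03  1.0e-04 -1.0e+00] j [-0.516  0.541  0.43   1.963 -0.337  0.707 -0.288]
F [ 1.21 -4.35  9.94] T [-0.93 -0.11  0.02] gap 0.441 ff 40.000342950224876
to knob tool-mm [ -0.4  -0.2 -12.7]
```

The knob is home, 8.1 mm below tip contact and blocked. Now I'll turn it anticlockwise.

Emit:
servo_tool([
  {"offset":[0,0,-0.3],"angular":[0,0,-0.4],"claw":30},
  {"offset":[0,0,-0.3],"angular":[0,0,-1.0],"claw":30},
  {"offset":[0,0,-0.3],"angular":[0,0,-1.6],"claw":30},
  {"offset":[0,0,-0.3],"angular":[0,0,-2.2],"claw":30},
  {"offset":[0,0,-0.3],"angular":[0,0,-2.8],"claw":30},
  {"offset":[0,0,-0.3],"angular":[0,0,-3.4],"claw":30},
  {"offset":[0,0,-0.3],"angular":[0,0,-4.0],"claw":30},
  {"offset":[0,0,-0.3],"angular":[0,0,-4.6],"claw":30},
], grip_force=55)

```text
time: 10.88
tool_pos: [0.5292, 0.0527, 0.1183]
tcp_rot: [0.68, 0.733, 0.001, 0.001]
contact_force: [2.7, -3.2, 5.4]
finger_gap: 0.441
finger_force: 55.0
```

```bash
python3 st.py
```

```text
10.88 pos [0.5292 0.0527 0.1183] yawy 4.32 z [ 0.0017 -0.     -1.    ] j [-0.42   0.522  0.304  1.957 -0.235  0.694  0.102]
F [ 2.73 -3.22  5.37] T [-0.87 -0.57 -0.37] gap 0.441 ff 55.00093761831522
to knob tool-mm [ -0.2  -0.5 -12.7]
```

Emit:
servo_tool([
  {"offset":[0,0,0],"angular":[0,0,-0.9],"claw":30},
  {"offset":[0,0,0],"angular":[0,0,-1.8],"claw":30},
  {"offset":[0,0,0],"angular":[0,0,-2.7],"claw":30},
  {"offset":[0,0,0],"angular":[0,0,-3.6],"claw":30},
  {"offset":[0,0,0],"angular":[0,0,-4.5],"claw":30},
  {"offset":[0,0,0],"angular":[0,0,-5.4],"claw":30},
  {"offset":[0,0,0],"angular":[0,0,-6.3],"claw":30},
  {"offset":[0,0,0],"angular":[0,0,-7],"claw":30},
])

```text
time: 11.88
tool_pos: [0.5295, 0.0529, 0.1183]
tcp_rot: [0.372, 0.928, 0.0, 0.001]
contact_force: [5.0, -3.3, 4.2]
finger_gap: 0.438
finger_force: 55.0
```

```bash
python3 st.py;  python3 - <<'E'
from h import *
o=get_obs();s=snapshot('wrist');c=wcam(s,o);f=s['frame']
cv2.imwrite('pics/w2.png',f[:,:,::-1])
np.savez('w2.npz',K=c[0],R=c[1],t=c[2])
t=snapshot('top')['frame'];cv2.imwrite('pics/t2.png',cv2.resize(t[225:385,235:405],None,fx=3.75,fy=3.75,interpolation=cv2.INTER_CUBIC)[:,:,::-1])
A=np.array([.5288,.0533,0])
for a in(-12.5,-7.6):
  r=np.radians(a);print(proj(c,[A+[.096*np.cos(r),.096*np.sin(r),.088],A+[.072*np.cos(r),.072*np.sin(r),.066]]))
E
```

```text
11.88 pos [0.5295 0.0529 0.1183] yawy 46.37 z [ 2.2e-03  1.0e-04 -1.0e+00] j [-0.273  0.508  0.113  1.948 -0.086  0.688  0.702]
F [ 4.98 -3.31  4.17] T [-0.83 -0.9  -0.38] gap 0.438 ff 55.00122528523207
to knob tool-mm [  0.3  -0.8 -12.7]
[[410.32537979 436.09931404]
 [379.98898999 373.82096653]]
[[424.85071232 428.32603614]
 [389.99649345 368.14476026]]
```

View pics/w2.png

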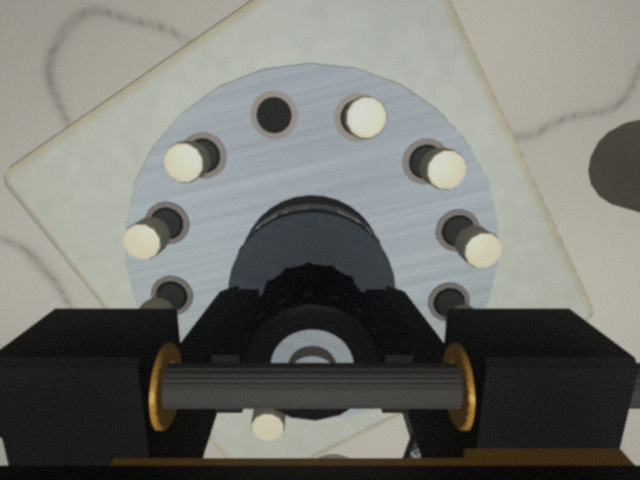

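The wrist view shows empty socket a, the one away from the pointer, at (274,115). The base's left edge runs from about (20,163) to (250,4), and its right edge from (455,10) to (585,285).

Run:
```python
from h import *
d=np.load('w2.npz');c=(d['K'],d['R'],d['t'])
an=lambda v:np.degrees(np.arctan2(v[1],v[0]))
s=back(c,(274,115),.066)[0];print('socket',s)
for A in([.5288,.0533,0],[.5285,.0526,0],[.5293,.0540,0]):
    A=np.array(A);print('angle b',an(s-A)-180,np.linalg.norm((s-A)[:2]))
print('caps',back(c,[(365,117),(445,168),(482,250),(184,161),(144,240)],.098).round(4))
# base edges: refine on gradient by cv2 line fit
g=cv2.cvtColor(cv2.imread('pics/w2.png'),cv2.COLOR_BGR2GRAY)
l=cv2.createLineSegmentDetector().detect(g)[0].reshape(-1,4)
for q in l[np.hypot(l[:,2]-l[:,0],l[:,3]-l[:,1])>45]:
    P=back(c,q.reshape(2,2),.045);print(q.round(0),an(P[1]-P[0]).round(1))
print('top')
t=snapshot('top');c=cam(t);g=cv2.cvtColor(t['frame'],cv2.COLOR_RGB2GRAY)
l=cv2.createLineSegmentDetector().detect(g)[0].reshape(-1,4)
for q in l[np.hypot(l[:,2]-l[:,0],l[:,3]-l[:,1])>30]:
    if 240<q[0]<400 and 225<q[1]<385:P=back(c,q.reshape(2,2),.045);print(q.round(0),an(P[1]-P[0]).round(1))
```

```text
socket [0.46739421 0.09040275 0.066     ]
angle b -31.141310613292433 0.07174457766146627
angle b -31.742773170986737 0.0718537737463426
angle b -30.457005117678506 0.07181564147213271
caps [[0.4932 0.1163 0.098 ]
 [0.5287 0.1261 0.098 ]
 [0.565  0.1161 0.098 ]
 [0.4574 0.0553 0.098 ]
 [0.4673 0.02   0.098 ]]
[217. 411. 202. 457.] -62.1
[ 54. 308. 174. 308.] 46.2
[448. 308. 568. 308.] 46.2
[568. 308. 636. 358.] 10.6
[181. 341. 220. 291.] 98.9
[ -0. 349.  54. 308.] 82.0
[410. 299. 443. 343.] -6.5
[204. 458. 401. 457.] 46.3
[466. 369. 469. 414.] -35.3
[384. 408. 458. 409.] 45.6
[164. 409. 239. 408.] 46.7
[309.  61. 354.  66.] 40.2
[276. 408. 346. 408.] 46.2
[199. 457. 114. 457.] -133.6
[ 92. 465. 631. 465.] 46.2
[ 73. 121. 247.   1.] 77.5
[355.  66. 398.  82.] 27.7
[253.   0.  10. 168.] -102.4
[  9. 165.  69. 123.] 77.6
[ 99. 303.   3. 183.] 167.4
[456. 379. 321. 379.] -133.8
[426. 367. 168. 367.] -133.8
[318. 379. 164. 379.] -133.7
[ 35. 216.  88. 282.] -13.0
[319. 373. 209. 373.] -133.7
[591. 448. 491. 448.] -133.8
[482. 398. 476. 446.] -43.7
[458. 374. 402. 374.] -133.6
top
[301. 360. 296. 318.] 7.1
[309. 241. 342. 238.] -85.2
[393. 327. 450. 479.] -161.4
[265. 270. 288. 246.] -43.8
[371. 239. 386. 285.] -164.2
[297. 242. 304. 298.] -173.4
[302. 302. 295. 243.] 6.5
[377. 289. 361. 235.] 14.1
[363. 234. 375. 271.] -163.8
[246. 347. 259. 289.] -12.1
[354. 236. 368. 283.] -165.2
[288. 249. 290. 281.] -177.3
[251. 350. 298. 360.] -102.3
[265. 274. 249. 347.] 168.0
[265. 262. 272. 233.] -13.3
[312. 264. 354. 259.] -83.3
```

View pics/t2.png

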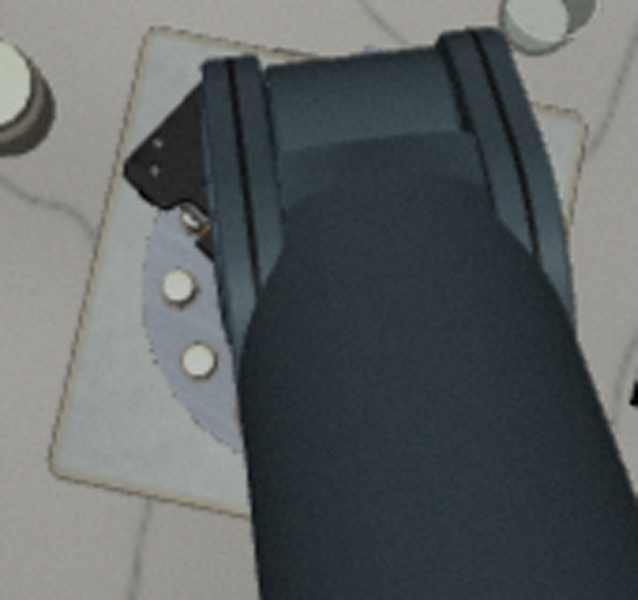

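Base yaw is −12.4° and socket b is at about −30.5°, so about 18° of anticlockwise turn remains.

Emit:
servo_tool([
  {"offset":[0,0,0],"angular":[0,0,-0.6],"claw":30},
  {"offset":[0,0,0],"angular":[0,0,-1.2],"claw":30},
  {"offset":[0,0,0],"angular":[0,0,-1.8],"claw":30},
  {"offset":[0,0,0],"angular":[0,0,-2.4],"claw":30},
  {"offset":[0,0,0],"angular":[0,0,-2.8],"claw":30},
  {"offset":[0,0,0],"angular":[0,0,-3.0],"claw":30},
  {"offset":[0,0,0],"angular":[0,0,-3.0],"claw":30},
])

```text
time: 12.9
tool_pos: [0.5297, 0.053, 0.1183]
tcp_rot: [0.223, 0.975, 0.0, 0.001]
contact_force: [5.2, -3.2, 2.7]
finger_gap: 0.444
finger_force: 55.0
```

```bash
python3 st.py;  python3 - <<'E'
from h import *
from scipy.optimize import least_squares
o=get_obs();s=snapshot('wrist');c=wcam(s,o);f=s['frame']
cv2.imwrite('pics/w3.png',f[:,:,::-1])
np.savez('w3.npz',K=c[0],R=c[1],t=c[2])
g=f.astype(int);m=((g.min(2)>175)&(g[:,:,0]-g[:,:,2]>8)).astype(np.uint8)
n,_,st,ce=cv2.connectedComponentsWithStats(m)
print([(x.round(1),int(a[4])) for x,a in zip(ce,st) if 300<a[4]<3000])
g=cv2.cvtColor(f,cv2.COLOR_RGB2GRAY)
an=lambda v:np.degrees(np.arctan2(v[1],v[0]))
l=cv2.createLineSegmentDetector().detect(g)[0].reshape(-1,4)
for q in l[np.hypot(l[:,2]-l[:,0],l[:,3]-l[:,1])>45]:
    P=back(c,q.reshape(2,2),.045);a=an(P[1]-P[0])
    if abs((a+12.4+45)%90-45)<3:print(q.round(0),a.round(1))
E
```

```text
12.9 pos [0.5297 0.053  0.1183] yawy 64.26 z [ 2.4e-03  2.0e-04 -1.0e+00] j [-0.21   0.506  0.033  1.944 -0.025  0.689  0.959]
F [ 5.23 -3.18  2.72] T [-0.69 -0.97 -0.25] gap 0.444 ff 55.00103149563074
to knob tool-mm [  0.6  -0.9 -12.7]
[(array([368.3, 119.4]), 679), (array([182.9, 162.2]), 890), (array([446.3, 168.7]), 889), (array([144. , 239.1]), 547), (array([481.6, 247.5]), 626)]
[108.  51. 300.  -0.] 77.5
[310.   1.  34.  74.] -102.5
[ 35.  70. 106.  51.] 77.6
[ 72. 212.  24.  90.] 167.4
[342. 430. 261. 446.] -102.6
[510.   1. 515.  48.] -12.5
```

View pics/w3.png

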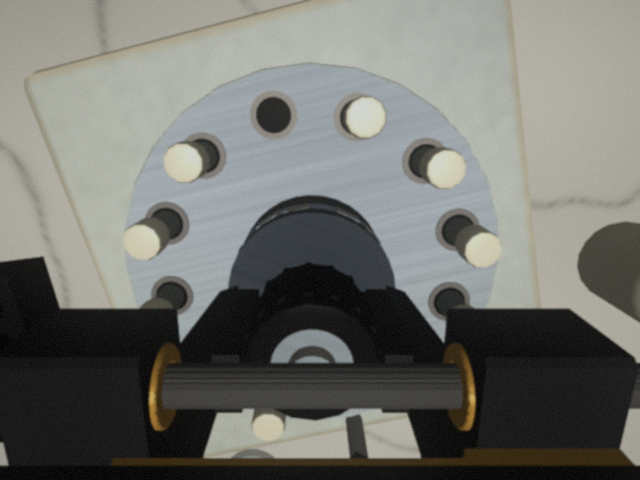

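Relative to the gripper the carousel hasn't moved, with the socket still at (274,115), so it turned the 17.9°. I'll fit its angle from the caps and the socket.

Run:
```python
from h import *
from scipy.optimize import least_squares
d=np.load('w3.npz');c=(d['K'],d['R'],d['t'])
P=np.r_[back(c,[(365,117),(445,168),(482,249),(183.5,161),(144,240)],.098),back(c,[(274,115)],.066)][:,:2]
k=np.array([-1,-2,-3,1,2,0])   # socket steps of 30 deg from socket a
def res(p):
    q=np.pi+p[2]+np.radians(30)*k
    return (p[:2]+.072*np.c_[np.cos(q),np.sin(q)]-P).ravel()*1000
r=least_squares(res,[.529,.053,np.radians(-12)])
print(r.x[:2],'angle b',np.degrees(r.x[2]),'res mm',r.fun.round(1))
```

```text
[0.52907423 0.0543448 ] angle b -12.280428034754395 res mm [-0.1  0.6  0.5  0.6  0.4  0.6  0.  -0.5 -0.2 -1.4 -0.6  0.1]
```

Emit:
servo_tool([
  {"offset":[0,0,0],"angular":[0,0,0],"claw":44},
  {"offset":[0,0,0],"angular":[0,0,0],"claw":55},
  {"offset":[0,0,0],"angular":[0,0,0],"claw":65},
  {"offset":[0,0,0],"angular":[0,0,0],"claw":70},
  {"offset":[0,0,0],"angular":[0,0,0],"claw":70},
  {"offset":[0,0,-15],"angular":[0,0,0],"claw":70},
  {"offset":[0,0,-40],"angular":[0,0,0],"claw":70},
  {"offset":[0,0,-70],"angular":[0,0,0],"claw":70},
])

```text
time: 13.95
tool_pos: [0.5282, 0.0531, 0.1891]
tcp_rot: [0.222, 0.975, -0.0, -0.0]
contact_force: [0.9, -0.4, -0.2]
finger_gap: 0.799
finger_force: 0.0
```

Emit:
servo_tool([
  {"offset":[0,0,-60],"angular":[0,0,0],"claw":70},
  {"offset":[-50,-50,-100],"angular":[0,0,0],"claw":70},
  {"offset":[-75,-90,-100],"angular":[0,0,0],"claw":70},
  {"offset":[-75,-130,-100],"angular":[0,0,0],"claw":70},
  {"offset":[-75,-180,-100],"angular":[0,0,0],"claw":70},
  {"offset":[-75,-180,-100],"angular":[0,0,0],"claw":70},
])

```text
time: 14.7
tool_pos: [0.516, -0.146, 0.2889]
tcp_rot: [0.226, 0.974, -0.001, 0.0]
contact_force: [0.5, -0.4, 0.2]
finger_gap: 0.792
finger_force: 0.0
```

```bash
python3 st.py;  python3 - <<'E'
from h import *
t=snapshot('top')['frame'];cv2.imwrite('pics/t4.png',cv2.resize(t[205:385,235:445],None,fx=3.3,fy=3.3,interpolation=cv2.INTER_CUBIC)[:,:,::-1])
E
```

```text
14.7 pos [ 0.516  -0.146   0.2889] yawy 63.87 z [ 5.0e-04 -1.8e-03 -1.0e+00] j [ 0.073  0.287  0.145  1.793 -0.045  1.064  1.348]
F [ 0.49 -0.38  0.23] T [ 0.05 -0.   -0.06] gap 0.792 ff 0.0
to knob tool-mm [ 76.2 184.1 157.6]
```

View pics/t4.png

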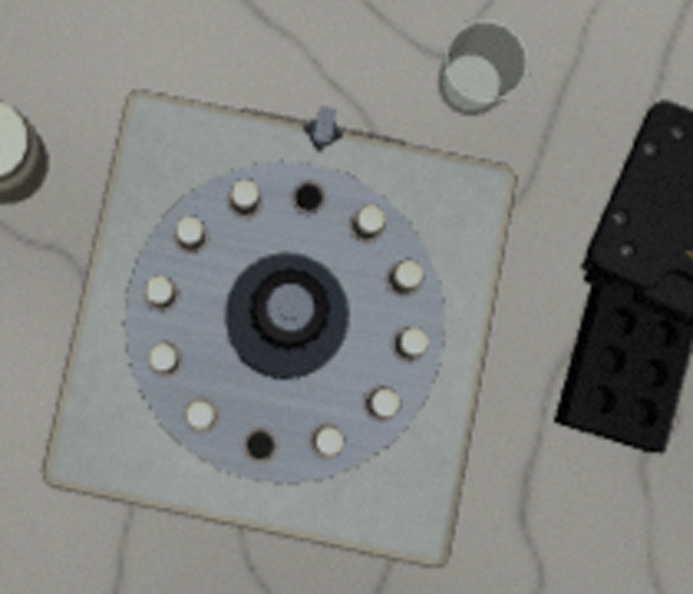

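The top view shows the empty sockets at (309,197) and (260,445), with the near one under the pointer tip at (320,149). The knob stayed down and nothing else on the bench moved. One last check of the numbers before handing in.

Run:
```python
from h import *
t=snapshot('top');c=cam(t)
P=back(c,np.array([(309,197),(260,445)])/3.3+[235,205],.066);p=back(c,np.array([(320,149)])/3.3+[235,205],.088)[0]
an=lambda v:np.degrees(np.arctan2(v[1],v[0]))
e=an(P[0]-P[1]);q=an(p-P.mean(0));print(e,q,np.linalg.norm(P[0]-P[1]))
if abs(e+12.4)<2.0: print(hand_in())
```

```text
-12.12112168119469 -12.36572251820178 0.144018930617951
the job is handed in; nothing more can be done
None
```

The gear knob is meshed and fully home, and one empty socket stands within about 0.3° of the steel pointer. I let go of the knob in gear, nothing else on the bench was disturbed, and I handed the job in at about 15 s on the robot's clock.

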